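Hook a slide-rack carrier onto the stainer's conveyor rail

ROBOT

A 6-joint arm with a two-finger parallel gripper is mounted at the origin on the work surface. World frame = base frame: x ahead of the robot, y to its left, z up, the work surface at z = 0. Lengths are in m, angles in rad, forces in N, time in s.
With the tool pointing down it reaches from about 0.275 to 0.85 m from the base axis. Payload 5.2 kg.
Tool frame: the origin (TCP) lies on the front face of the gripper's body, between the roots of the fingers; the fingertips stand 73 mm ahead of it and the grasp point (between the pads) lies 54 mm ahead of it; z points along the fingers, y is the direction in which the jaws open and shut (so a half turn about z gives the same grasp; the last joint's range is limited). The gripper opens to 85 mm and grips with 20 to 120 N. Pads are 22 mm wide; open, the fingers measure 114 mm over their backs; the gripper's body (76 mm by 85 mm) begins 54 mm behind the grasp point. The pads swing forward as they close: fully open they stand 13 mm farther back than shut.
Start: joints at [-0.203, 0.259, 1.535, -0, 1.348, -0.203], TCP at [0.55, 0, 0.304] pointing down, gripper open.
Joint ranges: [-3.14, 3.14], [-0.91, 2.08], [0.19, 2.58], [-1.22, 4.36], [0.22, 2.71], [-3.12, 3.12]. Speed limits (rad/s): [2.57, 2.57, 3.14, 3.14, 3.14, 3.14].

INTERFACE

Orientations are given as a 3x3 rotation matrix whose columns are the frame's x, y, z axes.
In Python, from rig import bot gives the robot as it stands. The module is installed in compiled form; this text tells all that it offers.
- The arm moves only by the shell command python3 -m handwheel 'ROWS' [FORCE]. ROWS is a JSON object of lists of equal length, an entry for each row: "grip": the closure, from 0 (fully open) to 1 (shut); "slide": the shift along the tool's x, y, z in mm, a list of three; "dr": the turn, a rotation vector about the tool's x, y, z in degrees, a list of three. In form: {"grip": [grip, ...], "slide": [[dx, dy, dz], ...], "dr": [[rx, ry, rz], ...]}. A call has 1 to 8 rows; each row is the pose to reach, as a shift and turn from the pose commanded when the call began, along the tool's axes at that moment; what a row does not reach only later rows make up. A row lasts 1/12 s, in which the tool goes at most 41.7 mm and 7.16 degrees, less where a joint would pass 70% of its speed; a pose out of reach is approached as far as the arm can. A call with a gripper value outside its range is refused whole. The fingers move at their own pace and stop on an object; FORCE is the grip in N (left out, the last holds). Time passes only in rows, so rows that repeat a pose let the fingers close. It gives the time, the measured TCP pose, the force and the opening at its end, in the units of the state.
- bot.sense(): the state, without advancing time (a new reading comes with each control period).
- bot.snapshot(name): name is "scene" or "side" or "wrist"; returns a dict with "color" (420x560x3 uint8, red, green, blue), "fovy" (degrees; the focal length in pixels is half the picture's height over the tangent of half this angle, whatever the lens; pixels are square), "cx", "cy" (the principal point, pixels), "k1" (the pictures are not rectified: a ray, as slopes to the right and down, at radius r is drawn at 1 + k1 r^2 times it, then the intrinsics apply), "position" and "rotation" of the camera in the world; the wrist camera has in their place "mount" (4x4, takes a point from camera to tool coordinates, whose origin is the TCP and whose axes are the flange's). Camera axes: x right, y up, looking along -z (the intrinsics and any distortion apply to the point x, -y, -z); pixel columns grow to the right and rows downward; lengths in m; the calibration is good to about 2 mm. A picture is of the moment at which its call begins: read the wrist's pose just before it. There is no depth.
- bot.job_done(): hands the job in, once; it reports no verdict.
Trained networks look in a picture, given as the dict that the camera call returned (one of the last four; its "shot" number tells which), for a name from the list of things; names that differ only in an ending like _2 or _b are one class to them, and where a whole thing is asked for, a point or a joint stands for the part that bears it (a point fixed in the world has none). Each returns a list of dicts, best first, with "score" (0 to 1); they miss things now and then, are a little off and sometimes report something else, mostly with a low value. They report only what shows in the picture. A call takes as long as a camera call. They do not tell look-alikes from the thing itself.
- bot.look_for(picture, label): "extent" ([centre column, centre row, width, height] in pixels, round what is visible of it).
- bot.regions_of(picture, label): "region" (420x560 bool, what is visible of it) and "extent" ([centre column, centre row, width, height] in pixels, round what is visible of it).
- bot.place_of(picture, label): "point" ([column, row] in pixels: a listed point, or the origin of a listed thing).
The state is a dict: "t": time; "q": joint angles; "qd": joint speeds; "joint_torque": joint torques, N m; "position": TCP position; "eef_rot": TCP orientation; "wrist_force": force on the tool from outside, world axes, zero at the start; "wrist_torque": the same for the moment, N m; "gripper_width": finger opening in m.
Only numpy, scipy, OpenCV 4.12 (cv2) and the standard library are available. Lean on these libraries where they do the work, as an engineer would, in place of code of your own. Each camera call takes 0.05 s, during which the arm holds its last target.

TASK

The middle slide-rack carrier stands just short of the conveyor channel, its hook still in front of the rail's anti-jump lip. Press its tail down gently until it meets the stop bar below, push the carrier forward so that the raised hook passes over the lip, and let the hook down under control (no dropping) until it stands fully home in the channel. Then draw the carrier straight back until its hook bears against the back of the lip, and leave the two neighbouring carriers as they hang.

Things in the scene. Friction and masses are not known exactly. Their poses are not given: they have to be found in the camera images.
- carrier: Middle one of three like aluminium carriers, the one to hook on; loose, 0.36 to 0.6 kg. Flat arm 40 wide, 6 thick, from x = -29 (tail) to +208 mm; underside z = -6. Origin: pocket floor (arm's top face) at the tail; x along the arm to the hook and rail, z up. Fixed under it: white slide basket, x 102 to 138, 78 wide, 42 high; a hook plate, x 200 to 208, 50 wide, down to z = -28.
- pocket (a point): Centre of the floor of the carrier's thumb pocket (the carrier's origin and axes). Two upright cross flanges, 4 thick, 14 high, close it fore and aft, inner faces at x = +25 and -25 mm: push forward on the front one, draw back on the rear one. Open at the sides and above, 40 wide in y.
- carrier_hook (a point): Centre of the carrier's hook foot (the lowest face of the hook), at (204, 0, -28) mm in the carrier's frame. The hook reaches 4 mm ahead of and behind this point in x.
- station: Conveyor station, 330 x 540, 120 high (mm). Origin on the bench under the pivot rod's middle; x from rod to rail, y along both, z up. Rail along y, by x: ledge 104 to 131, top z = 83, where the hook stands at first (foot at x 111 to 124, y within 22); anti-jump lip 131 to 136, top z = 99; channel 136 to 162, floor z = 83; back wall at 162, top z = 105. Pocket floor of a seated carrier: z = 111.
- pivot_rod (a point): Top of the fixed steel pivot rod (10 mm thick, along y), at (0, 0, 105) mm in the station's frame. The arm lies loose across it, level, its weight ahead of it. Pressing the pocket down rocks the hook up (about 2 N at the start, up to 15 N once the pocket is near the rod); letting it rise lets the hook sink. The arm slides forward on the rod while rocked.
- lip_back (a point): Point at the foot of the lip's back face, mid-length: (136, 0, 83) mm in the station's frame, whose axes it shares. A seated hook drawn back on the lip has its foot centre at x = 4 mm, z = 0 from here, at any y.
- stop: Fixed bracket under the middle carrier's tail; origin at its foot, (-104, 0, 8) mm in the station's frame. It bears a rigid steel stop bar, 72 (x) by 110 (y), on two studs. The bar's height differs each time and is not given: top 21 to 32 below the level arm's underside. Tail near it (within 3), the hook clears the lip; as the tail slides forward on it the pocket must rise.
- neighbour_a: A like carrier already hooked on, 135 mm to one side of the middle; same frame as the carrier. Leave alone.
- neighbour_b: A like carrier already hooked on, 135 mm to the other side, with fewer slides; same frame. Leave alone.
Mind the look-alikes: they are no part of the job. What is shaped like the carrier but turquoise is not meant.

How it is judged:
On the way, in this order (a step that is already met when the one before it is completed fails the run):
1. the carrier's tail is pressed onto the stop bar (contact force between carrier and stop above 1 N), for 0.05 s.
2. the hook stands on the channel floor, behind the lip (x of carrier_hook in the frame of lip_back above 0.002 m and z of carrier_hook in the frame of lip_back below 0.003 m), for 0.2 s.
At the end, for the whole second after the job is handed in: Hook on the channel floor (within 3 mm), behind the lip, gap to the lip under 4 mm; carrier level (0.05 rad), square to the rail (0.12 rad), at rest; neighbours moved under 10 mm (all of step 2 and x of carrier_hook in the frame of lip_back below 0.008 m and z of carrier_hook in the frame of lip_back above -0.004 m and angle between carrier's own z axis and vertical below 0.05 rad and angle between the x axis of carrier and the x axis of station, either way round below 0.12 rad and linear speed of carrier below 0.01 m/s and distance of each of neighbour_a, neighbour_b from where it was at the start of the episode below 0.01 m); the robot touches nothing.
It fails at once if the carrier is pressed or pushed with more than 45 N (contact force between the fingers and carrier above 45 N).
It fails at once if the carrier is dropped or flung (faster than 0.25 m/s) (linear speed of carrier above 0.25 m/s).
It fails at once if a neighbouring carrier is shifted by more than 15 mm (distance of any of neighbour_a, neighbour_b from where it was at the start of the episode above 0.015 m).
It also fails if it takes over 40 s, if anything falls off the work surface, if the arm or the gripper's body presses on something with over 40 N, if the wrist force passes 120 N, or if a joint passes its speed limit or range.

## Working session

There is one attempt and no reset: what is moved stays moved. The work goes in short steps, Python scripts to look and compute and a shell command to move; the robot and the scene stay as the last step left them, time stands still between calls to the robot, and variables do not carry over. Pictures are saved under pics/ and viewed, and the job is handed in when it is done.

```bash
mkdir -p pics
python3 - <<'E'
from rig import bot
import cv2
print(bot.sense())
for n in ["scene","side","wrist"]:
    p=bot.snapshot(n)
    cv2.imwrite(f"pics/a_{n}.png",p["color"][:,:,::-1])
    print(n,{k:v for k,v in p.items() if k!="color"})
    for l in ["carrier","pocket","carrier_hook","pivot_rod","lip_back","stop","station"]:
        print(l,[(([round(float(x)) for x in d["point"]]),round(d["score"],2)) for d in bot.place_of(p,l)][:5])
E
```

```text
{'t': 0.0, 'q': array([-2.02804109e-01,  2.59371452e-01,  1.53608502e+00, -1.04232677e-05,
        1.34800429e+00, -2.02797920e-01]), 'qd': array([-0.00069137,  0.00106795,  0.00133052,  0.00013624, -0.00243152,
       -0.0004549 ]), 'joint_torque': array([ 1.06436883e-04, -4.46029150e+01, -2.90570551e+01, -7.42485804e-05,
        1.18754001e-02, -2.51378208e-05]), 'position': array([5.49603066e-01, 9.99162969e-05, 3.03058481e-01]), 'eef_rot': array([[ 4.21264757e-06,  9.99998322e-01, -1.83186980e-03],
       [ 9.99999933e-01, -3.54161928e-06,  3.66310941e-04],
       [ 3.66303839e-04, -1.83187122e-03, -9.99998255e-01]]), 'wrist_force': array([ 0.05403798,  0.39930397, -0.34661487]), 'wrist_torque': array([ 0.03522366,  0.02095136, -0.00336186]), 'gripper_width': 0.08534050494061074}
scene {'fovy': 57.07007900777177, 'cx': 276.48553935028497, 'cy': 213.31457231435627, 'k1': -0.05630095075777312, 'position': array([ 0.88899803, -0.58553287,  0.80127691]), 'rotation': array([[ 0.87167821, -0.33897254,  0.35394168],
       [ 0.48993655,  0.62012968, -0.61270005],
       [-0.01180125,  0
[... 1270 characters left out ...]
732622, 'k1': 0.013511833449223689, 'mount': array([[-1.11545689e-03,  9.65425147e-01,  2.60678040e-01,
         6.40689372e-02],
       [ 9.99999244e-01,  1.21195330e-03, -2.09431346e-04,
        -4.95709594e-04],
       [-5.18119899e-04,  2.60677609e-01, -9.65425769e-01,
        -6.97680187e-02],
       [ 0.00000000e+00,  0.00000000e+00,  0.00000000e+00,
         1.00000000e+00]]), 'shot': 3}
carrier [([232, 327], 0.73), ([428, 293], 0.19)]
pocket [([228, 326], 0.72), ([427, 293], 0.72)]
carrier_hook [([78, 294], 0.78), ([37, 74], 0.74), ([240, 164], 0.71), ([428, 292], 0.56)]
pivot_rod [([318, 298], 0.91)]
lip_back [([451, 278], 0.7)]
stop [([229, 264], 0.62)]
station [([312, 254], 0.94)]
```

View pics/a_scene.png

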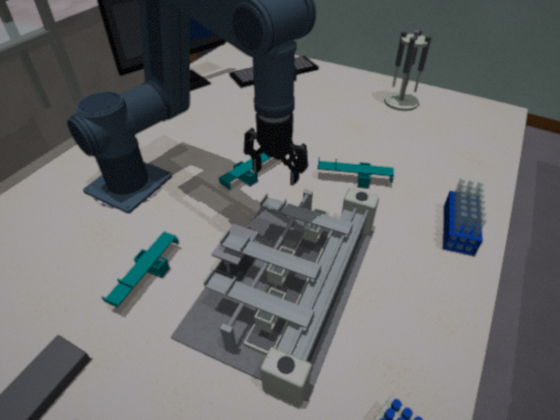

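View pics/a_side.png

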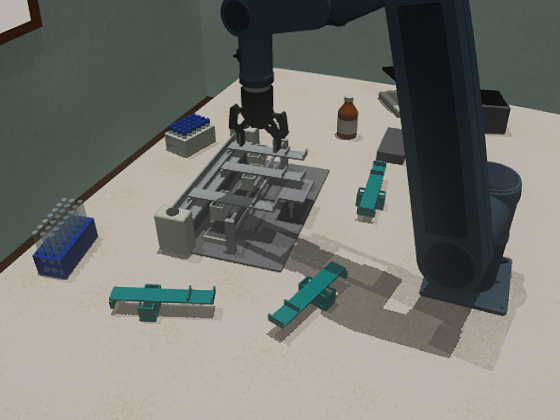

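View pics/a_wrist.png

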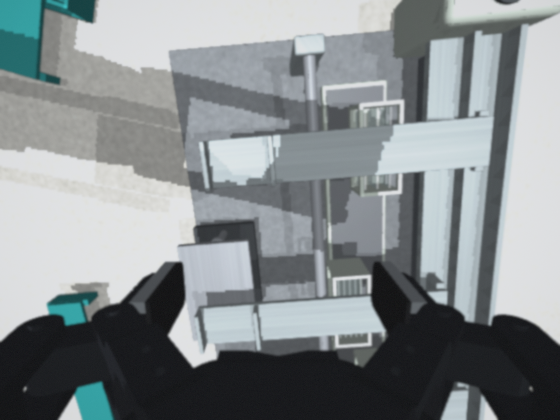

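Three grey carriers hang on the station. In the scene view their pockets are at about (271,205), (232,242) and (212,285). The middle one is at (232,242), which is (228,326) in the wrist view and lies over the stop bar. The turquoise ones are the look-alikes. I'll triangulate and enlarge to confirm.

```bash
cat > h.py <<'E'
import numpy as np, cv2
from scipy.optimize import least_squares
def cam(p,s=None):
    f=p["color"].shape[0]/2/np.tan(np.radians(p["fovy"])/2)
    if "mount" in p:
        T=np.eye(4);T[:3,:3]=s["eef_rot"];T[:3,3]=s["position"];T=T@p["mount"];R,t=T[:3,:3],T[:3,3]
    else: R,t=p["rotation"],p["position"]
    return dict(f=f,cx=p["cx"],cy=p["cy"],k=p["k1"],R=np.array(R),t=np.array(t))
def proj(c,P):
    q=(np.atleast_2d(P)-c["t"])@c["R"]; u=q[:,0]/-q[:,2]; v=-q[:,1]/-q[:,2]
    m=1+c["k"]*(u*u+v*v); return np.stack([c["f"]*u*m+c["cx"],c["f"]*v*m+c["cy"]],1)
def ray(c,uv):
    x=(uv[0]-c["cx"])/c["f"];y=(uv[1]-c["cy"])/c["f"];u,v=x,y
    for _ in range(20):
        m=1+c["k"]*(u*u+v*v);u,v=x/m,y/m
    return c["R"]@np.array([u,-v,-1.])
def atz(c,uv,z):
    d=ray(c,uv);return c["t"]+d*(z-c["t"][2])/d[2]
def Rz(a): return np.array([[np.cos(a),-np.sin(a),0],[np.sin(a),np.cos(a),0],[0,0,1]])
E
python3 - <<'E'
from rig import bot
from h import *
s=bot.sense()
ims={}
for n in ["scene","side","wrist"]:
    p=bot.snapshot(n); ims[n]=(p,cam(p,s))
import pickle; pickle.dump((s,ims),open("a.pkl","wb"))
def crop(n,x,y,w,h,k):
    cv2.imwrite(f"pics/b_{n}.png",cv2.resize(ims[n][0]["color"][y:y+h,x:x+w,::-1],None,fx=k,fy=k,interpolation=cv2.INTER_CUBIC))
crop("scene",190,180,200,150,4);crop("side",170,120,160,120,5)
for n,uv in [("scene",(232,242)),("side",(292,176)),("wrist",(228,326))]: print(n,"pocket",atz(ims[n][1],uv,.111))
for n,uv in [("scene",(316,281)),("side",(224,173))]: print(n,"hook",atz(ims[n][1],uv,.083))
for n,uv in [("scene",(269,250)),("wrist",(318,298))]: print(n,"rod",atz(ims[n][1],uv,.105))
for n,uv in [("scene",(327,274)),("wrist",(451,278)),("side",(216,176))]: print(n,"lip",atz(ims[n][1],uv,.083))
for n,uv in [("scene",(274,274)),("wrist",(312,254)),("side",(261,210))]: print(n,"station",atz(ims[n][1],uv,0))
for n,uv in [("scene",(233,264)),("wrist",(229,264)),("side",(296,211))]: print(n,"stop",atz(ims[n][1],uv,0.008))
E
```

```text
scene pocket [ 0.49803387 -0.12093064  0.111     ]
side pocket [ 0.50534284 -0.11461307  0.111     ]
wrist pocket [ 0.50131914 -0.11877099  0.111     ]
scene hook [ 0.71204164 -0.10731813  0.083     ]
side hook [ 0.70893986 -0.10120547  0.083     ]
scene rod [ 0.58423005 -0.09569504  0.105     ]
wrist rod [ 0.58846756 -0.0921498   0.105     ]
scene lip [ 0.72575702 -0.07788777  0.083     ]
wrist lip [ 0.72678562 -0.08195042  0.083     ]
side lip [ 0.72262866 -0.07821518  0.083     ]
scene station [ 5.88991215e-01 -8.39589620e-02 -1.11022302e-16]
wrist station [ 0.59390848 -0.08980294  0.        ]
side station [ 0.58560699 -0.07935053  0.        ]
scene stop [ 0.48387169 -0.1126107   0.008     ]
wrist stop [ 0.48747834 -0.10003194  0.008     ]
side stop [ 0.48763023 -0.10092547  0.008     ]
```

```bash
ls -la pics
```

```text
total 1892
drwxr-xr-x 2 agent agent   4096 Dec  6 21:02 .
drwxr-xr-x 3 agent agent   4096 Dec  6 21:02 ..
-rw-r--r-- 1 agent agent 348598 Dec  6 21:01 a_scene.png
-rw-r--r-- 1 agent agent 302191 Dec  6 21:01 a_side.png
-rw-r--r-- 1 agent agent 308405 Dec  6 21:01 a_wrist.png
-rw-r--r-- 1 agent agent 480610 Dec  6 21:02 b_scene.png
-rw-r--r-- 1 agent agent 476166 Dec  6 21:02 b_side.png
```

View pics/b_scene.png

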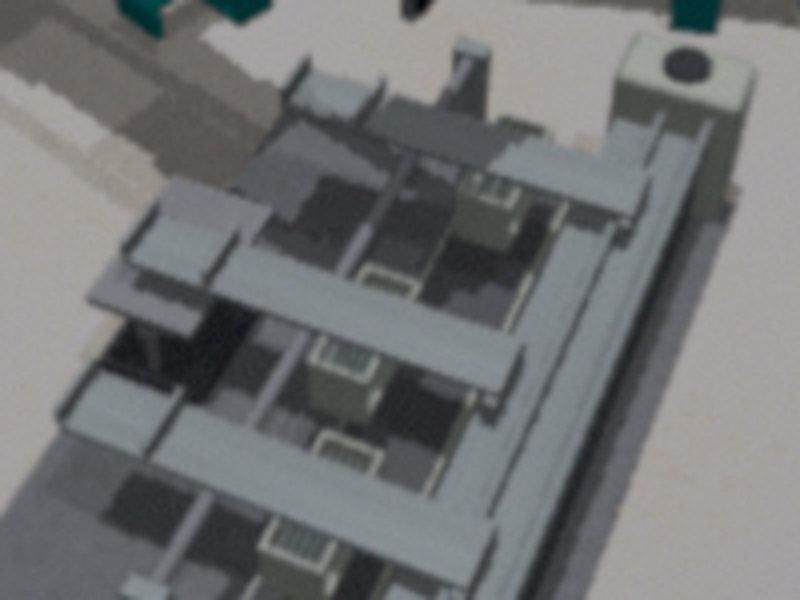

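View pics/b_side.png

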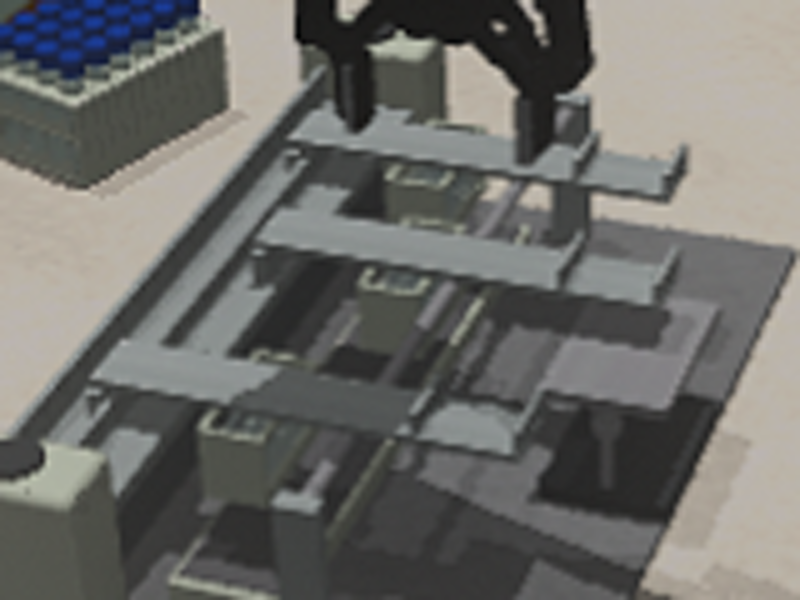

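The enlarged crops confirm it. The middle grey carrier has the stop bar under its tail and neighbours on both sides, with its hook still on the near side of the lip. I'll move the wrist camera over it with the gripper shut, then measure precisely.

```bash
python3 -m handwheel '{"grip":[1,1,1,1],"slide":[[-30,-10,0],[-60,-25,0],[-60,-25,0],[-60,-25,0]],"dr":[[0,0,-2],[0,0,-4],[0,0,-4],[0,0,-4]]}' 40
python3 - <<'E'
from rig import bot
from h import *
import pickle
ims={}
s=bot.sense();print(s["position"],s["eef_rot"],s["wrist_force"],s["gripper_width"],s["t"])
for n in ["wrist","scene","side"]:
    s=bot.sense();p=bot.snapshot(n); ims[n]=(p,cam(p,s))
    cv2.imwrite(f"pics/c_{n}.png",p["color"][:,:,::-1])
    for l in ["pocket","carrier_hook","pivot_rod","lip_back","stop"]:
        print(n,l,[(([round(float(x),1) for x in d["point"]]),round(d["score"],2)) for d in bot.place_of(p,l)][:4])
pickle.dump((s,ims),open("c.pkl","wb"))
E
```

```text
t: 1.68
position: [0.5246, -0.0612, 0.304]
eef_rot: [[-0.067, 0.998, 0.0], [0.998, 0.067, -0.0], [-0.0, 0.0, -1.0]]
wrist_force: [-0.1, 0.3, 0.2]
gripper_width: 0.0388
[ 0.52460667 -0.06120405  0.30402206] [[-6.66546800e-02  9.97776102e-01  6.19126972e-05]
 [ 9.97776104e-01  6.66546804e-02 -4.56602164e-06]
 [-8.68263832e-06  6.14706631e-05 -9.99999998e-01]] [-0.12583143  0.33995224  0.16913891] 0.038831968737199574 1.6833
wrist pocket [([249.3, 263.9], 0.7), ([484.0, 232.5], 0.19)]
wrist carrier_hook [([454.4, 249.9], 0.94), ([83.0, 236.9], 0.75), ([252.7, 265.5], 0.54), ([346.1, 242.4], 0.32)]
wrist pivot_rod [([344.6, 241.7], 0.96)]
wrist lip_back [([251.0, 266.5], 0.75), ([481.7, 237.0], 0.69)]
wrist stop [([242.6, 217.1], 0.81)]
scene pocket [([272.2, 148.8], 0.92), ([117.4, 291.9], 0.82), ([234.1, 241.7], 0.8), ([328.4, 162.0], 0.79)]
scene carrier_hook [([389.5, 178.3], 0.95), ([225.4, 187.9], 0.9), ([318.2, 275.5], 0.77), ([174.4, 236.9], 0.71)]
scene pivot_rod [([272.8, 253.2], 0.98)]
scene lip_back [([327.8, 277.2], 0.79)]
scene stop [([236.7, 260.6], 0.84), ([319.0, 277.4], 0.25)]
side pocket [([293.9, 176.1], 0.92), ([282.4, 317.0], 0.92), ([379.1, 167.0], 0.67), ([196.7, 295.9], 0.63)]
side carrier_hook [([339.5, 270.2], 0.82), ([226.1, 172.8], 0.72), ([112.8, 299.6], 0.6)]
side pivot_rod [([258.9, 173.8], 0.97)]
side lip_back [([212.6, 173.9], 0.92)]
side stop [([295.7, 211.9], 0.84), ([268.0, 205.4], 0.25)]
```

View pics/c_wrist.png

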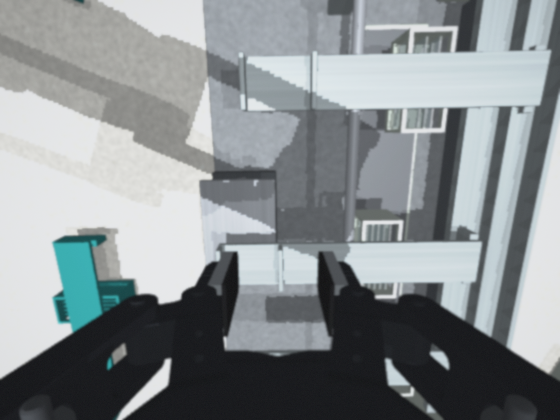

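```bash
cat > fit.py <<'E'
from h import *
import pickle
s,ims=pickle.load(open("c.pkl","rb"))
C={n:ims[n][1] for n in ims}
obs=[("wrist",(208,20,0),(480,240)),("wrist",(208,-20,0),(477,283)),("wrist",(-27,20,14),(223,245)),("wrist",(27,20,14),(281,243.5)),
("wrist",(0,0,0),(249.3,263.9)),
("scene",(208,-20,0),(315,278.2)),("scene",(208,20,0),(320.5,265.5)),("scene",(-29,20,14),(226.2,231.7)),("scene",(-29,-20,14),(220.7,243.7)),
("scene",(0,0,0),(233,242)),("side",(0,0,0),(293.5,176)),("side",(208,20,0),(170+258/5,120+243/5)),("side",(208,-20,0),(170+277/5,120+208/5))]
def P(v,m): return Rz(v[2])@(np.array(m)/1e3)+np.array([v[0],v[1],.111])
def res(v): return np.concatenate([proj(C[n],P(v,m))[0]-uv for n,m,uv in obs])
r=least_squares(res,[.5,-.118,.08],loss="soft_l1")
print("carrier",r.x[:2],np.degrees(r.x[2]));print(res(r.x).reshape(-1,2).round(1).tolist())
so=[("wrist",(0,0,105),(344.6,241.7)),("wrist",(136,0,83),(481.7,237)),("scene",(0,0,105),(271,251.5)),("scene",(136,0,83),(327.5,276)),
("side",(0,0,105),(258.9,173.8)),("side",(136,0,83),(214,175)),("wrist",(-104,0,8),(242.6,217.1)),("scene",(-104,0,8),(235,262)),("side",(-104,0,8),(295.8,211.5))]
def PS(v,m): return Rz(v[2])@(np.array(m)/1e3)+np.array([v[0],v[1],0])
def rs(v): return np.concatenate([proj(C[n],PS(v,m))[0]-uv for n,m,uv in so])
q=least_squares(rs,[.587,-.09,.08],loss="soft_l1")
print("station",q.x[:2],np.degrees(q.x[2]));print(rs(q.x).reshape(-1,2).round(1).tolist())
print("carrier in station mm",(Rz(-q.x[2])@(np.array([*(r.x[:2]-q.x[:2]),0]))*1e3).round(1), "hook", (Rz(-q.x[2])@(P(r.x,(204,0,-28))-np.array([*q.x[:2],0]))*1e3).round(1))
for n in ims:
    im=np.ascontiguousarray(ims[n][0]["color"][:,:,::-1]); 
    def line(a,b,c,f): 
        A=proj(C[n],[f(a),f(b)]); A=(A*2).astype(int); cv2.line(big,tuple(A[0].tolist()),tuple(A[1].tolist()),c,1)
    big=cv2.resize(im,None,fx=2,fy=2)
    fc=lambda m:P(r.x,m); fs=lambda m:PS(q.x,m)
    for a,b in [((-29,-20,0),(208,-20,0)),((-29,20,0),(208,20,0)),((208,-20,0),(208,20,0)),((25,-20,14),(25,20,14)),((-25,-20,14),(-25,20,14))]: line(a,b,(0,0,255),fc)
    for x,z in [(0,105),(131,99),(136,99),(162,105)]: line((x,-200,z),(x,200,z),(0,255,0),fs)
    y0,x0={"wrist":(250,340),"scene":(360,380),"side":(200,340)}[n]
    cv2.imwrite(f"pics/d_{n}.png",big[y0:y0+400,x0:x0+660])
E
python3 fit.py
```

```text
carrier [ 0.50325261 -0.11526276] 4.035595615099111
[[3.2, 1.1], [-1.0, -1.2], [-5.5, 2.9], [-0.3, 4.0], [1.8, -1.3], [-0.8, -0.3], [0.3, -0.9], [2.1, -3.9], [-1.1, -4.5], [2.2, -0.8], [-0.7, 0.0], [-1.8, -0.6], [0.1, -0.4]]
station [ 0.58996179 -0.09412737] 4.076187354182977
[[2.1, 2.8], [-1.3, -1.1], [0.5, -1.0], [-1.7, 0.1], [1.7, 1.8], [2.1, -0.3], [2.0, -0.3], [1.1, -0.6], [0.7, -0.5]]
carrier in station mm [-88.  -14.9   0. ] hook [116.  -15.1  83. ]
```

View pics/d_wrist.png

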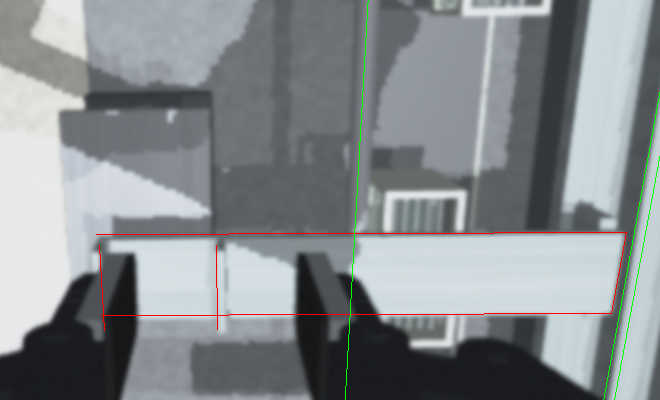

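View pics/d_scene.png

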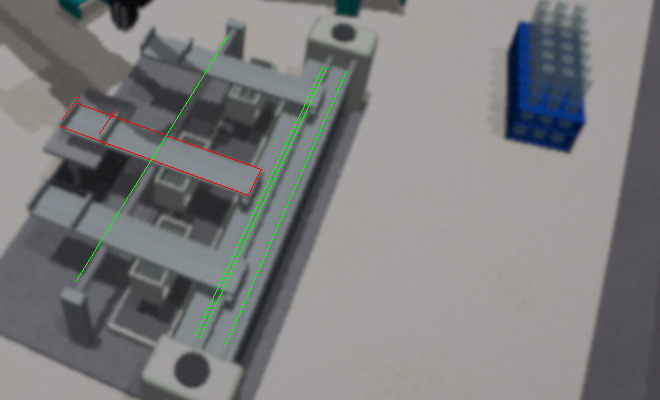

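The overlay fits to about 1–2 mm: pocket near (0.503, -0.115), yaw about 4°, hook foot at about x=116 in the station frame. Next I move above the pocket, tips about 25 mm over the flanges, and check.

```bash
python3 -m handwheel '{"grip":[1,1,1,1,1,1],"slide":[[-30,-15,20],[-53,-25,40],[-53,-25,60],[-53,-25,79],[-53,-25,79],[-53,-25,79]],"dr":[[0,0,0],[0,0,0],[0,0,0],[0,0,0],[0,0,0],[0,0,0]]}' 40
cat > look.py <<'E'
import sys
from rig import bot
from h import *
tag=sys.argv[1]
s=bot.sense();print(s["t"],s["position"],s["wrist_force"].round(2),s["gripper_width"])
V={"scene":(200,200,150,110,5),"side":(190,100,150,110,5),"wrist":(0,0,560,420,1)}
for n in sys.argv[2:]:
    p=bot.snapshot(n);x,y,w,h,k=V[n]
    cv2.imwrite(f"pics/{tag}_{n}.png",cv2.resize(p["color"][y:y+h,x:x+w,::-1],None,fx=k,fy=k,interpolation=cv2.INTER_CUBIC))
E
python3 look.py e scene side
```

```text
t: 3.08
position: [0.5033, -0.1145, 0.2244]
eef_rot: [[-0.069, 0.998, -0.002], [0.998, 0.069, 0.001], [0.001, -0.002, -1.0]]
wrist_force: [-0.5, 0.2, -0.4]
gripper_width: -0.0001
3.0833 [ 0.5032851  -0.11449472  0.22436713] [-0.55  0.23 -0.4 ] -0.00013000061359448654
```

View pics/e_scene.png

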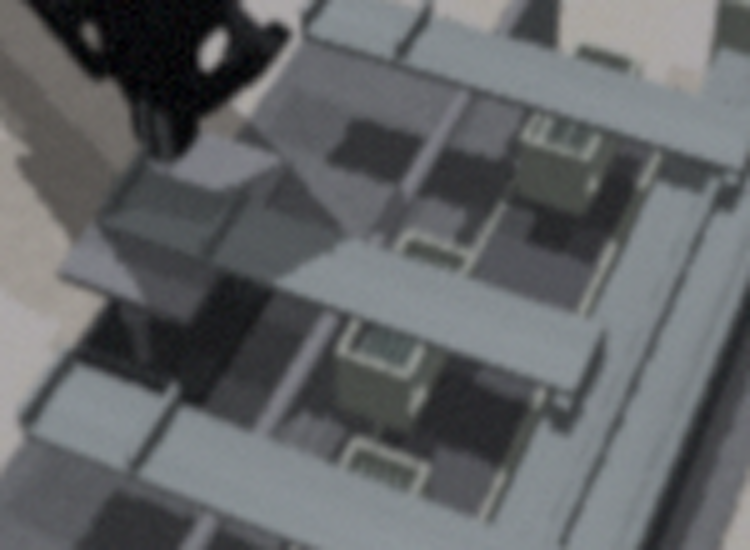

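View pics/e_side.png

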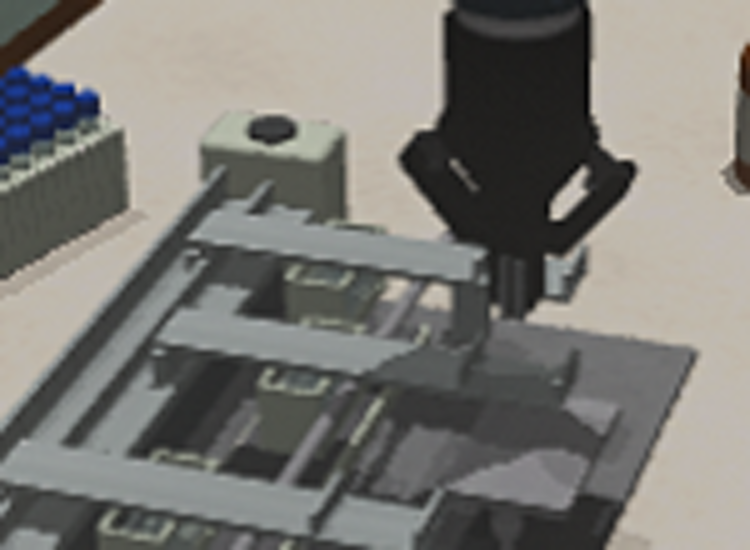

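Tips hang centred over the pocket (scene crop (170,155), side crop (518,315)), with about 40 mm to the floor.

```bash
python3 -m handwheel '{"grip":[1,1,1,1,1,1],"slide":[[0,0,12],[0,0,24],[0,0,32],[0,0,36],[0,0,36],[0,0,36]],"dr":[[0,0,0],[0,0,0],[0,0,0],[0,0,0],[0,0,0],[0,0,0]]}' 40
python3 look.py f scene side
```

```text
t: 3.68
position: [0.5041, -0.1146, 0.1895]
eef_rot: [[-0.07, 0.998, 0.001], [0.998, 0.07, -0.0], [-0.0, 0.001, -1.0]]
wrist_force: [0.5, 1.1, -0.5]
gripper_width: -0.0001
3.6833 [ 0.50410724 -0.1145915   0.18947967] [ 0.54  1.13 -0.54] -0.00014830885218248917
```

View pics/f_scene.png

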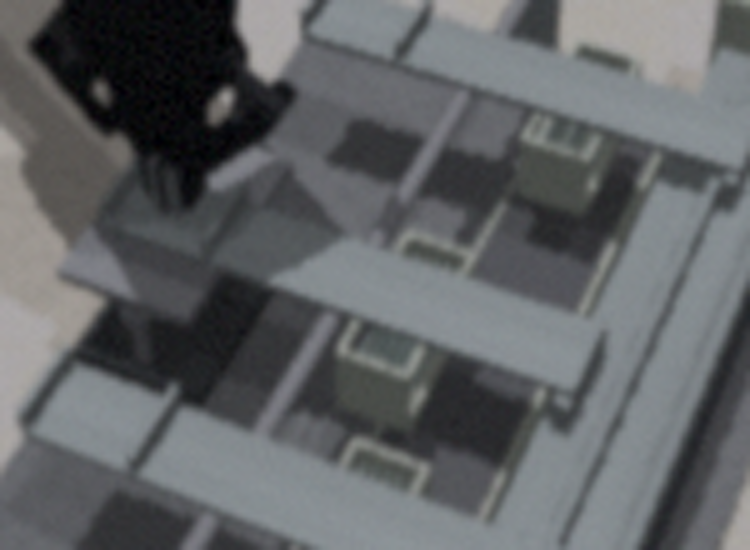

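View pics/f_side.png

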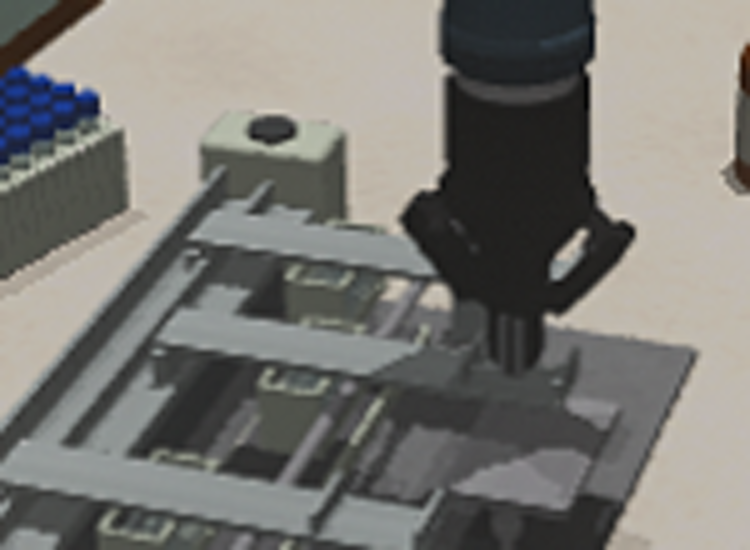

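The fingertips are in the pocket between both flanges. Now pressing down slowly.

```bash
python3 -m handwheel '{"grip":[1,1,1,1,1,1,1,1],"slide":[[0,0,2],[0,0,4],[0,0,6],[0,0,8],[0,0,10],[0,0,12],[0,0,14],[0,0,14]],"dr":[[0,0,0],[0,0,0],[0,0,0],[0,0,0],[0,0,0],[0,0,0],[0,0,0],[0,0,0]]}' 40
```

```text
t: 4.45
position: [0.5038, -0.1146, 0.1745]
eef_rot: [[-0.07, 0.998, -0.0], [0.998, 0.07, 0.0], [0.0, -0.0, -1.0]]
wrist_force: [0.4, 0.2, 2.0]
gripper_width: -0.0003
```

```bash
python3 -m handwheel '{"grip":[1,1,1,1,1],"slide":[[0,0,1.5],[0,0,3],[0,0,4.5],[0,0,6],[0,0,6]],"dr":[[0,0,0],[0,0,0],[0,0,0],[0,0,0],[0,0,0]]}' 40; python3 -m handwheel '{"grip":[1,1],"slide":[[0,0,1],[0,0,1.5]],"dr":[[0,0,0],[0,0,0]]}' 40
```

```text
t: 4.87
position: [0.5039, -0.1146, 0.1687]
eef_rot: [[-0.07, 0.998, 0.0], [0.998, 0.07, 0.0], [0.0, 0.0, -1.0]]
wrist_force: [0.9, 0.7, 1.4]
gripper_width: 0.0001
t: 5.03
position: [0.504, -0.1147, 0.1676]
eef_rot: [[-0.07, 0.998, 0.001], [0.998, 0.07, -0.0], [-0.0, 0.001, -1.0]]
wrist_force: [0.1, -0.1, 6.2]
gripper_width: 0.0002
```

```bash
python3 -m handwheel '{"grip":[1,1],"slide":[[0,0,1],[0,0,1.5]],"dr":[[0,0,0],[0,0,0]]}' 40;  python3 look.py g side scene
```

```text
t: 5.2
position: [0.5041, -0.1147, 0.1672]
eef_rot: [[-0.07, 0.998, 0.001], [0.998, 0.07, -0.0], [-0.001, 0.001, -1.0]]
wrist_force: [-3.4, 1.8, 15.4]
gripper_width: -0.0003
5.2 [ 0.50414281 -0.11465141  0.16722448] [-3.38  1.82 15.41] -0.0002916903940673821
```

View pics/g_side.png

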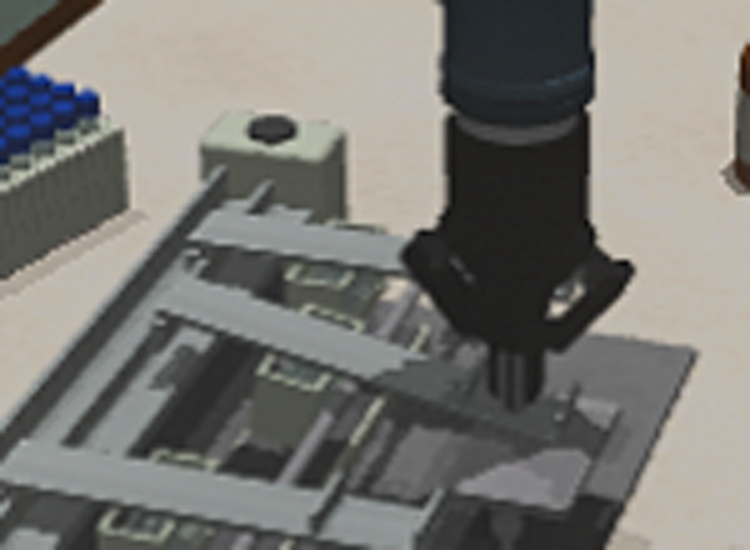

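The tail met the stop at TCP z ≈ 0.1675, with force rising to 15 N against about 2 N before. The side view shows the hook up. Next I ease off about 2 mm and slide forward along the floor slope (about 0.2 mm of rise per mm) to the front flange.

```bash
python3 -m handwheel '{"grip":[1,1,1,1,1],"slide":[[0,0,-1.5],[0,2,-2],[0,4,-2.3],[0,6,-2.7],[0,8,-3.1]],"dr":[[0,0,0],[0,0,0],[0,0,0],[0,0,0],[0,0,0]]}' 40;python3 -m handwheel '{"grip":[1,1],"slide":[[0,2,-0.4],[0,4,-0.8]],"dr":[[0,0,0],[0,0,0]]}' 40;  python3 look.py h side scene
```

```text
t: 5.72
position: [0.5104, -0.1138, 0.1686]
eef_rot: [[-0.07, 0.998, -0.004], [0.998, 0.07, 0.001], [0.001, -0.004, -1.0]]
wrist_force: [-5.9, -0.5, 6.5]
gripper_width: -0.0
t: 5.88
position: [0.5139, -0.1135, 0.1691]
eef_rot: [[-0.07, 0.998, -0.005], [0.998, 0.07, 0.001], [0.001, -0.005, -1.0]]
wrist_force: [-7.9, -0.9, 5.8]
gripper_width: 0.0
5.8833 [ 0.51385232 -0.1134609   0.1691383 ] [-7.88 -0.9   5.79] 1.4410519075628684e-05
```

View pics/h_side.png

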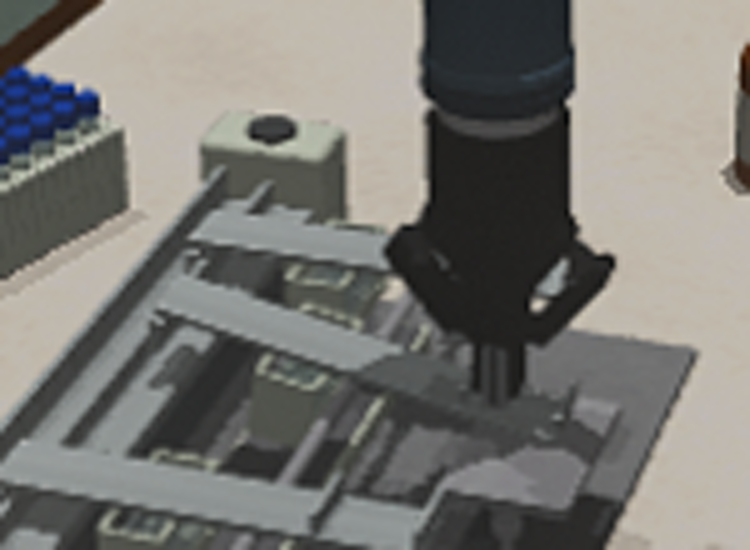

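View pics/h_scene.png

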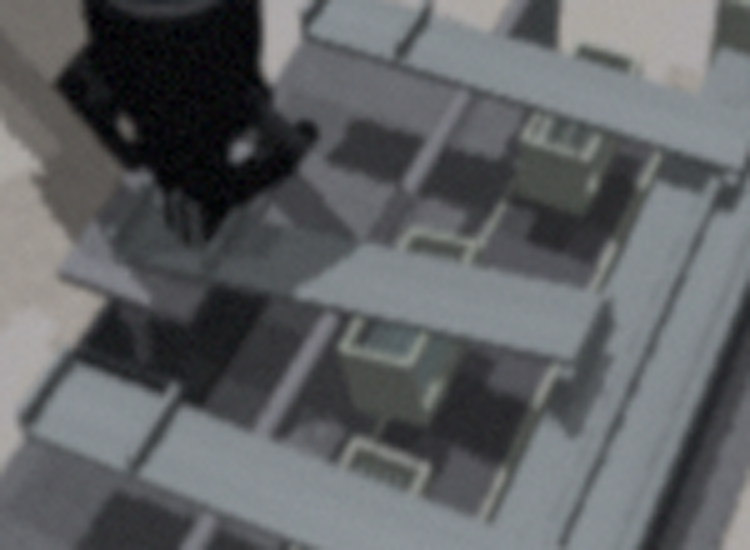

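```bash
python3 -m handwheel '{"grip":[1,1,1,1],"slide":[[0,2,-0.4],[0,4,-0.8],[0,6,-1.2],[0,8,-1.6]],"dr":[[0,0,0],[0,0,0],[0,0,0],[0,0,0]]}' 40;  python3 look.py i side scene
```

```text
t: 6.32
position: [0.5217, -0.1127, 0.1702]
eef_rot: [[-0.07, 0.998, -0.006], [0.998, 0.07, 0.001], [0.002, -0.006, -1.0]]
wrist_force: [-8.0, -0.5, 3.4]
gripper_width: 0.0004
6.3167 [ 0.52166132 -0.11273853  0.17024469] [-7.99 -0.52  3.37] 0.00037518865846129714
```

View pics/i_side.png

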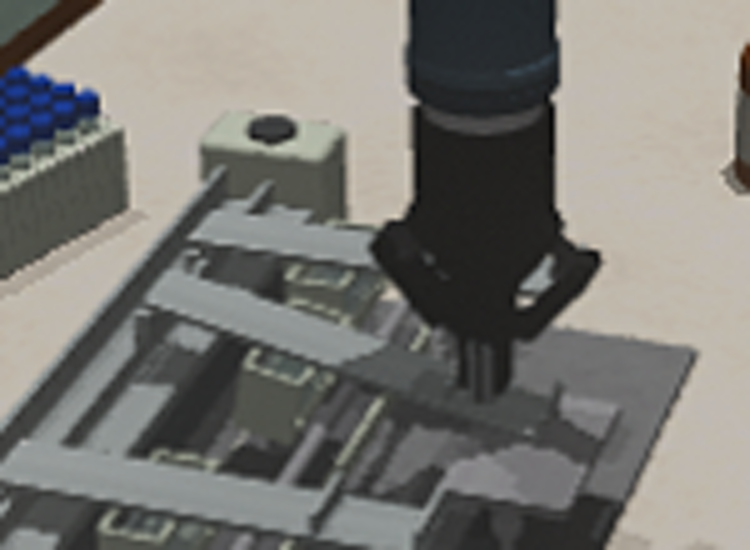

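View pics/i_scene.png

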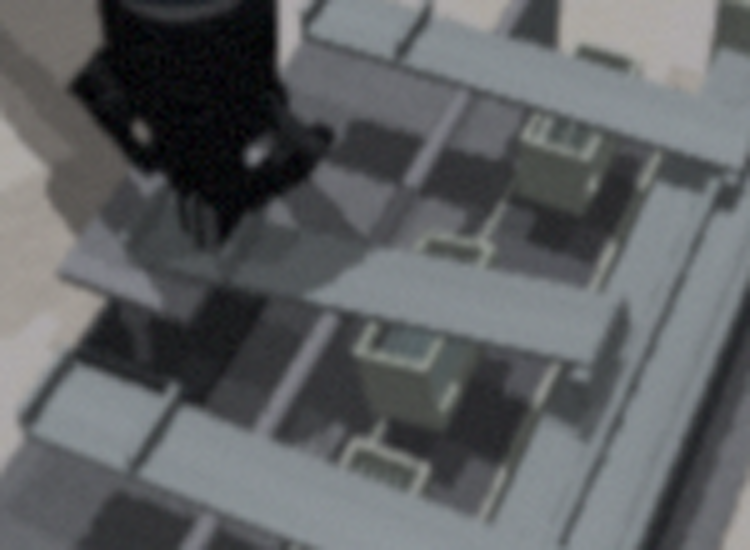

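```bash
python3 -m handwheel '{"grip":[1,1,1,1,1,1],"slide":[[0,2,-0.4],[0,4,-0.8],[0,6,-1.2],[0,8,-1.6],[0,10,-2],[0,12,-2.4]],"dr":[[0,0,0],[0,0,0],[0,0,0],[0,0,0],[0,0,0],[0,0,0]]}' 40;  python3 look.py j side scene
```

```text
t: 6.92
position: [0.5333, -0.1119, 0.1727]
eef_rot: [[-0.07, 0.998, -0.007], [0.998, 0.07, 0.001], [0.002, -0.007, -1.0]]
wrist_force: [-9.0, -1.1, 4.7]
gripper_width: 0.0002
6.9167 [ 0.53332398 -0.11191468  0.17266783] [-9.01 -1.1   4.66] 0.00020885042469243097
```

View pics/j_side.png

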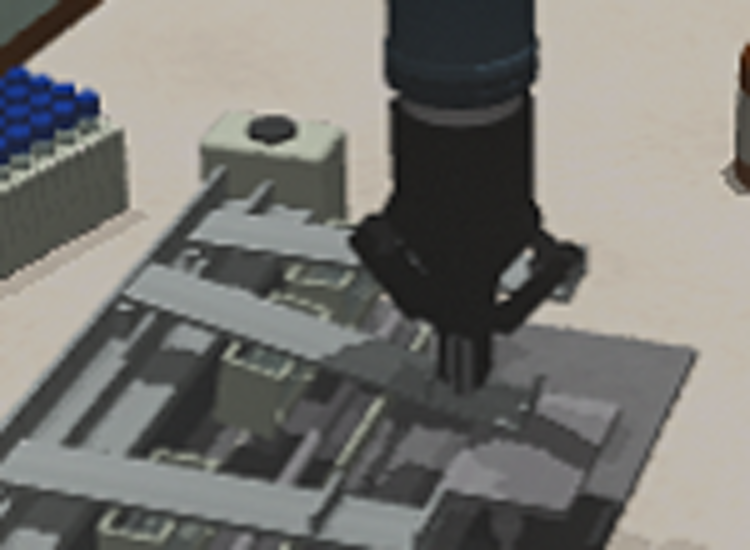

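View pics/j_scene.png

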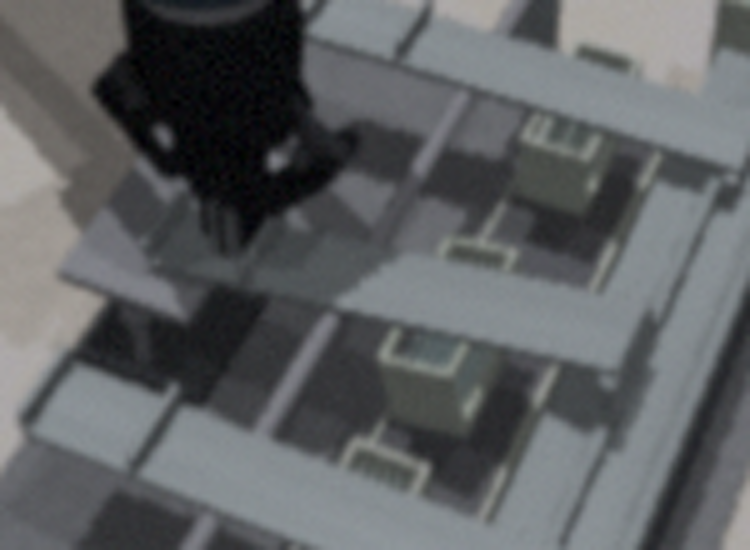

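The carrier moves with the finger and the hook is now above the lip. Another 11 mm forward.

```bash
python3 -m handwheel '{"grip":[1,1,1,1,1,1,1],"slide":[[0,2,-0.4],[0,4,-0.8],[0,6,-1.2],[0,8,-1.6],[0,10,-2],[0,11,-2.2],[0,11,-2.2]],"dr":[[0,0,0],[0,0,0],[0,0,0],[0,0,0],[0,0,0],[0,0,0],[0,0,0]]}' 40
sed -i 's/V={/S=bot;V={/; s/    p=bot.snapshot(n);/    p=bot.snapshot(n);import pickle;pickle.dump((s,p),open(f"{tag}_{n}.pkl","wb"));/' look.py
sed -i 's/"scene":(200,200,150,110,5)/"scene":(220,200,150,110,5)/' look.py
python3 look.py k side scene
```

```text
t: 7.6
position: [0.5443, -0.1112, 0.1752]
eef_rot: [[-0.07, 0.998, -0.007], [0.998, 0.07, 0.001], [0.002, -0.007, -1.0]]
wrist_force: [-9.5, -0.7, 8.1]
gripper_width: 0.0002
7.6 [ 0.54426016 -0.1112273   0.17519245] [-9.54 -0.75  8.13] 0.00023053948050610158
```

View pics/k_side.png

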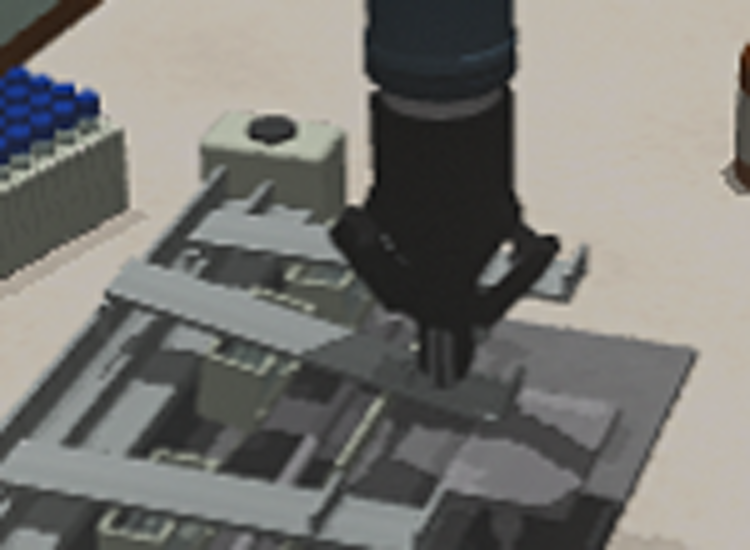

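View pics/k_scene.png

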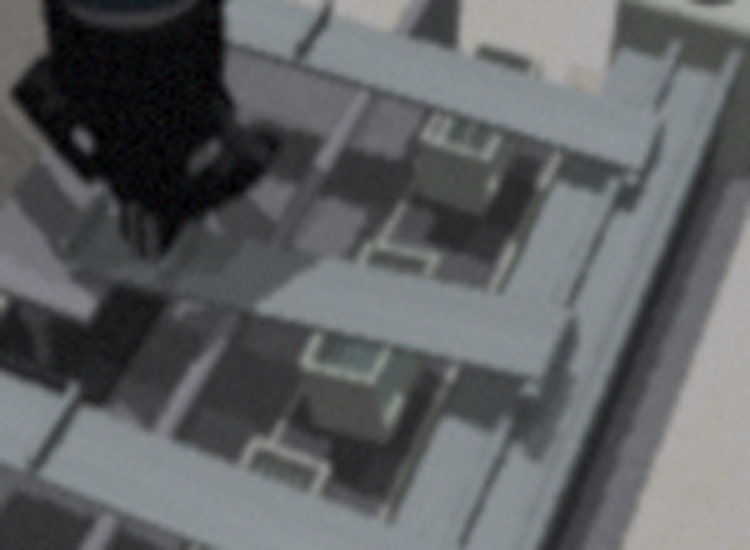

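Run:
```python
from h import *
import pickle
A=cam(pickle.load(open("k_scene.pkl","rb"))[1]);B=cam(pickle.load(open("k_side.pkl","rb"))[1])
S=np.array([.590,-.0941,0])
for a,b in [((334.4,262.4),(211,159.4)),((327,275.6),(215.4,152))]:
    r=least_squares(lambda P:np.concatenate([proj(A,P)[0]-a,proj(B,P)[0]-b]),[.73,-.1,.13])
    print((Rz(-np.radians(4.3))@(r.x-S)*1e3).round(1),r.fun.round(1))
```

```text
[148.2   4.1 134. ] [-0.7  0.1 -0.9 -0.1]
[147.9 -35.9 136.2] [ 0.4 -0.   0.5  0. ]
```

Triangulating the front edge puts the foot at about x=145 once level, which is behind the lip (at least 140 needed). I'll go 3 mm further for margin, then let the pocket rise slowly.

```bash
python3 -m handwheel '{"grip":[1,1,1,1,1,1,1,1],"slide":[[0,1.5,-0.3],[0,3,-0.6],[0,3,-1.4],[0,3,-2.2],[0,3,-3],[0,3,-3.8],[0,3,-4.6],[0,3,-5.4]],"dr":[[0,0,0],[0,0,0],[0,0,0],[0,0,0],[0,0,0],[0,0,0],[0,0,0],[0,0,0]]}' 40
python3 look.py l side scene
```

```text
t: 8.37
position: [0.5481, -0.1111, 0.1812]
eef_rot: [[-0.07, 0.998, -0.004], [0.998, 0.07, 0.001], [0.001, -0.004, -1.0]]
wrist_force: [-7.4, 0.7, 7.9]
gripper_width: -0.0
8.3667 [ 0.54809616 -0.11106354  0.18118216] [-7.42  0.75  7.93] -4.626047151989453e-05
```

View pics/l_side.png

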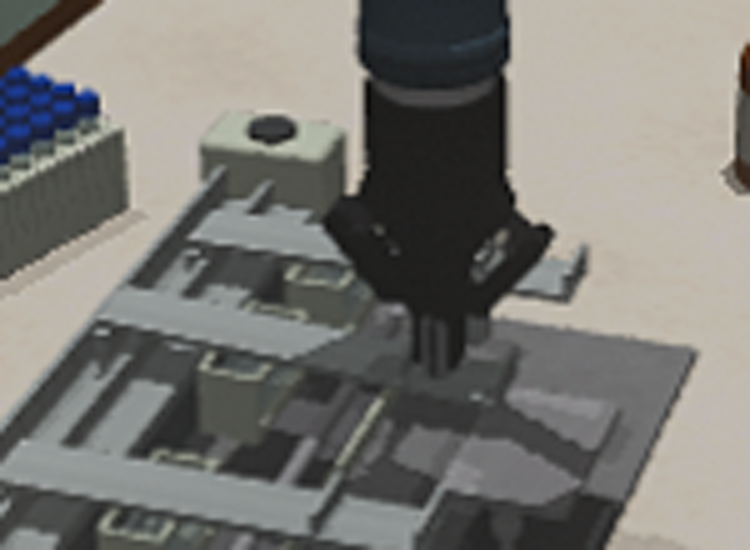

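View pics/l_scene.png

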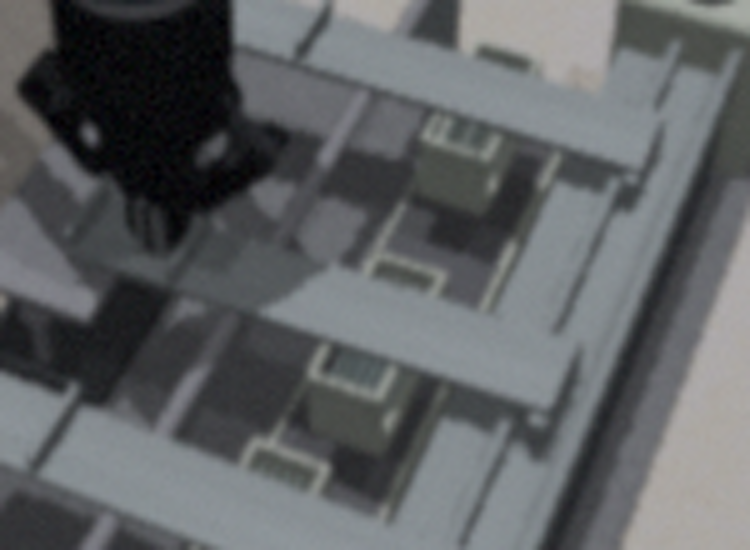

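The hook is sinking into the channel under control. I keep easing up.

```bash
python3 -m handwheel '{"grip":[1,1,1,1,1,1],"slide":[[0,0,-0.6],[0,0,-1.2],[0,0,-1.8],[0,0,-2.4],[0,0,-3],[0,0,-3]],"dr":[[0,0,0],[0,0,0],[0,0,0],[0,0,0],[0,0,0],[0,0,0]]}' 40
python3 -m handwheel '{"grip":[1,1,1,1,1],"slide":[[0,0,-0.6],[0,0,-1.2],[0,0,-1.8],[0,0,-1.8],[0,0,-1.8]],"dr":[[0,0,0],[0,0,0],[0,0,0],[0,0,0],[0,0,0]]}' 40
python3 look.py m side scene
```

```text
t: 8.97
position: [0.5496, -0.1113, 0.1839]
eef_rot: [[-0.07, 0.998, -0.001], [0.998, 0.07, 0.0], [0.0, -0.001, -1.0]]
wrist_force: [-0.2, 0.1, 0.9]
gripper_width: 0.0002
t: 9.38
position: [0.5497, -0.1113, 0.1862]
eef_rot: [[-0.07, 0.998, -0.0], [0.998, 0.07, 0.0], [0.0, -0.0, -1.0]]
wrist_force: [-1.0, -0.1, 0.3]
gripper_width: 0.0
9.3833 [ 0.54967429 -0.11134781  0.18616629] [-0.95 -0.06  0.32] 4.5392090413438924e-05
```

View pics/m_side.png

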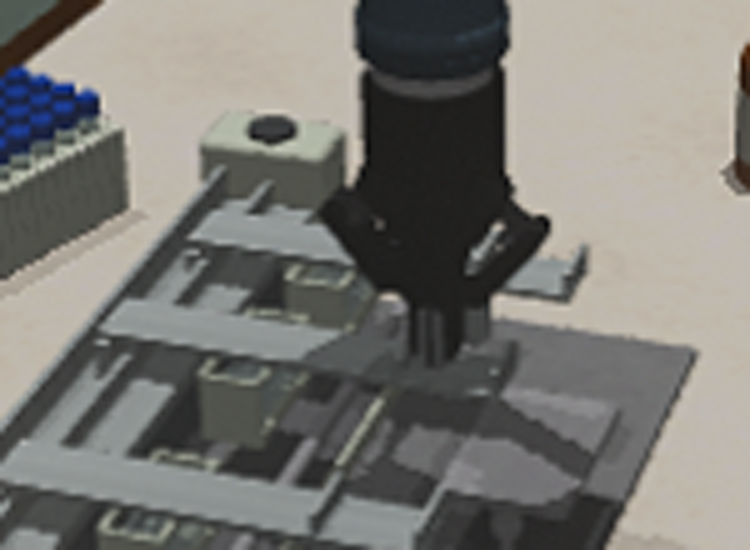

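View pics/m_scene.png

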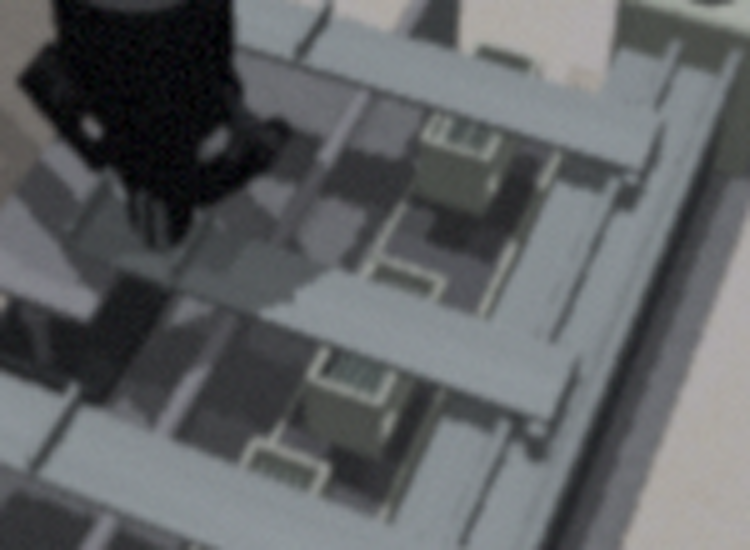

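Run:
```python
from h import *
import pickle
A=cam(pickle.load(open("m_scene.pkl","rb"))[1]);B=cam(pickle.load(open("m_side.pkl","rb"))[1])
S=np.array([.590,-.0941,0])
for a,b in [((335.4,271),(210,166)),((329.5,284),(213.6,159.4))]:
    r=least_squares(lambda P:np.concatenate([proj(A,P)[0]-a,proj(B,P)[0]-b]),[.73,-.1,.11])
    print((Rz(-np.radians(4.3))@(r.x-S)*1e3).round(1),r.fun.round(1))
```

```text
[154.3   1.2 109.9] [-0.6  0.  -0.7 -0.1]
[155.9 -36.  110.5] [ 0.4 -0.   0.5  0. ]
```

The front edge is at x≈155 and z≈110, so the hook is seated and level, about 11 mm from the lip. Now I move the finger back to the rear flange and draw back.

```bash
python3 -m handwheel '{"grip":[1,1,1,1,1,1],"slide":[[0,-3,-1],[0,-6,-1],[0,-9,-1],[0,-12,-1],[0,-15,-1],[0,-17,-1]],"dr":[[0,0,0],[0,0,0],[0,0,0],[0,0,0],[0,0,0],[0,0,0]]}' 40
for i in 1; do python3 -m handwheel '{"grip":[1,1,1],"slide":[[0,-1.5,0],[0,-3,0],[0,-3,0]],"dr":[[0,0,0],[0,0,0],[0,0,0]]}' ; done
python3 -m handwheel '{"grip":[1,1,1],"slide":[[0,-1.5,0],[0,-3,0],[0,-3,0]],"dr":[[0,0,0],[0,0,0],[0,0,0]]}'
python3 look.py n side scene
```

```text
t: 9.98
position: [0.5322, -0.1126, 0.1873]
eef_rot: [[-0.07, 0.998, -0.0], [0.998, 0.07, 0.0], [0.0, -0.0, -1.0]]
wrist_force: [-0.4, 1.0, 0.1]
gripper_width: -0.0001
t: 10.23
position: [0.5294, -0.1128, 0.1873]
eef_rot: [[-0.07, 0.998, -0.0], [0.998, 0.07, -0.0], [0.0, -0.0, -1.0]]
wrist_force: [-0.8, -0.3, -0.2]
gripper_width: -0.0001
t: 10.48
position: [0.5265, -0.113, 0.1871]
eef_rot: [[-0.07, 0.998, -0.0], [0.998, 0.07, 0.0], [0.0, -0.0, -1.0]]
wrist_force: [0.8, 0.3, 0.6]
gripper_width: -0.0002
10.4833 [ 0.52645125 -0.1129681   0.18714079] [0.76 0.29 0.62] -0.00015655463773899764
```

View pics/n_scene.png

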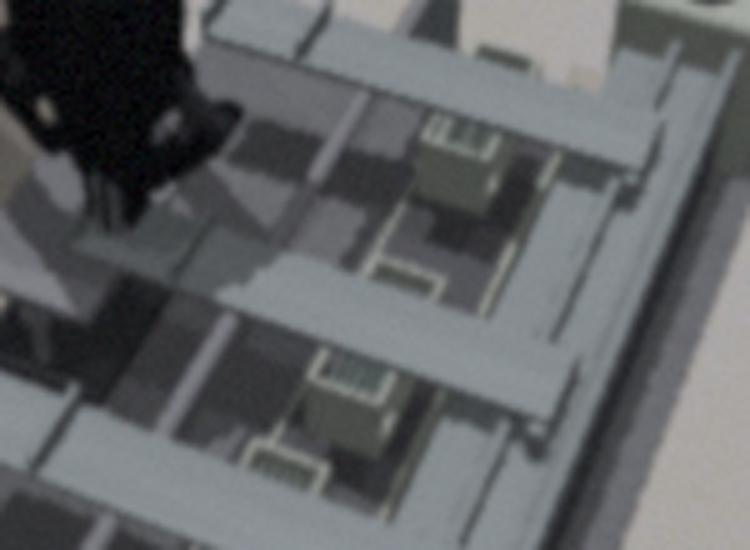

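View pics/n_side.png

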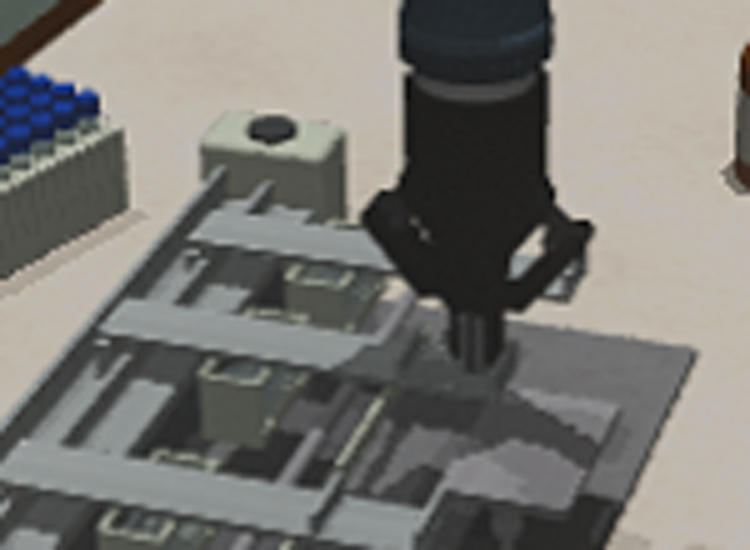

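The carrier hasn't moved yet: hook end still at scene crop (577,355), and the finger has just reached the rear flange. I keep drawing back in small steps.

```bash
python3 -m handwheel '{"grip":[1,1,1,1],"slide":[[0,-1.5,0],[0,-3,0],[0,-4,0],[0,-4,0]],"dr":[[0,0,0],[0,0,0],[0,0,0],[0,0,0]]}'
python3 -m handwheel '{"grip":[1,1,1],"slide":[[0,-1,0],[0,-2,0],[0,-2,0]],"dr":[[0,0,0],[0,0,0],[0,0,0]]}'
python3 -m handwheel '{"grip":[1,1,1],"slide":[[0,-1,0],[0,-2,0],[0,-2,0]],"dr":[[0,0,0],[0,0,0],[0,0,0]]}'
python3 look.py o side scene
```

```text
t: 10.92
position: [0.5229, -0.1133, 0.1874]
eef_rot: [[-0.07, 0.998, 0.001], [0.998, 0.07, -0.0], [-0.0, 0.001, -1.0]]
wrist_force: [1.9, 0.0, -0.5]
gripper_width: -0.0001
t: 11.17
position: [0.5207, -0.1134, 0.1873]
eef_rot: [[-0.07, 0.998, 0.0], [0.998, 0.07, -0.0], [-0.0, 0.0, -1.0]]
wrist_force: [1.9, -0.3, 1.0]
gripper_width: 0.0001
t: 11.42
position: [0.5186, -0.1136, 0.1873]
eef_rot: [[-0.07, 0.998, 0.0], [0.998, 0.07, -0.0], [-0.0, 0.0, -1.0]]
wrist_force: [1.8, -0.6, 0.6]
gripper_width: 0.0001
11.4167 [ 0.51864298 -0.11358756  0.18730457] [ 1.77 -0.62  0.61] 7.684439169572444e-05
```

View pics/o_scene.png

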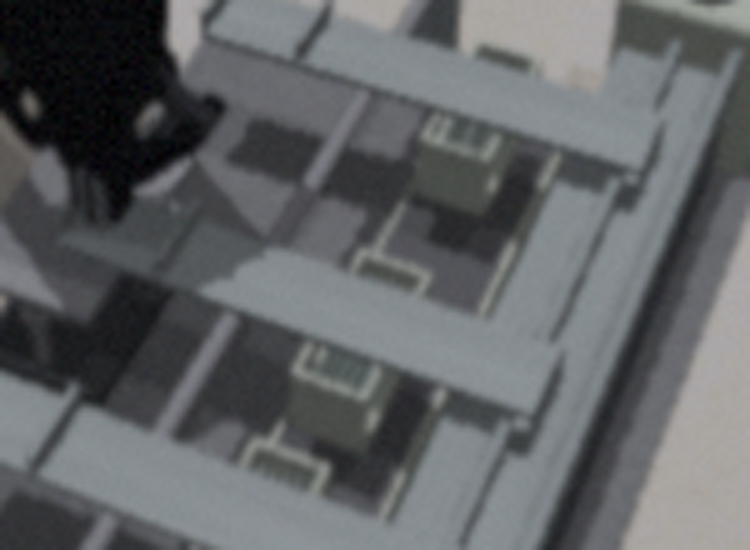

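The carrier is following with 1.8 N of sliding friction and has come back about 7 mm. I continue until the lip stops it.

```bash
python3 -m handwheel '{"grip":[1,1,1],"slide":[[0,-1,0],[0,-2,0],[0,-2,0]],"dr":[[0,0,0],[0,0,0],[0,0,0]]}'
python3 -m handwheel '{"grip":[1,1,1],"slide":[[0,-0.7,0],[0,-1.4,0],[0,-1.4,0]],"dr":[[0,0,0],[0,0,0],[0,0,0]]}'
python3 -m handwheel '{"grip":[1,1,1],"slide":[[0,-0.7,0],[0,-1.4,0],[0,-1.4,0]],"dr":[[0,0,0],[0,0,0],[0,0,0]]}'
```

```text
t: 11.77
position: [0.5176, -0.1138, 0.1875]
eef_rot: [[-0.07, 0.998, 0.002], [0.998, 0.07, -0.0], [-0.0, 0.002, -1.0]]
wrist_force: [5.7, 0.7, -1.2]
gripper_width: -0.0001
t: 12.02
position: [0.5172, -0.1141, 0.1878]
eef_rot: [[-0.069, 0.998, 0.005], [0.998, 0.069, -0.001], [-0.001, 0.005, -1.0]]
wrist_force: [8.6, 0.5, -2.2]
gripper_width: 0.0
t: 12.27
position: [0.5168, -0.1144, 0.1881]
eef_rot: [[-0.069, 0.998, 0.007], [0.998, 0.069, -0.001], [-0.002, 0.007, -1.0]]
wrist_force: [11.8, 0.6, -3.3]
gripper_width: -0.0001
```

The lip now holds it: force climbs from 1.8 to 11.8 N with almost no motion. Release by moving the finger to the pocket middle, then lift out.

```bash
python3 -m handwheel '{"grip":[1,1,1,1,1,1],"slide":[[0,2,0],[0,5,0],[0,9,0],[0,13,0],[0,13,0],[0,13,0]],"dr":[[0,0,0],[0,0,0],[0,0,0],[0,0,0],[0,0,0],[0,0,0]]}'
python3 -m handwheel '{"grip":[1,1,1,1,1,1,1],"slide":[[0,0,-5],[0,0,-15],[0,0,-30],[0,0,-55],[0,0,-80],[0,0,-100],[0,0,-100]],"dr":[[0,0,0],[0,0,0],[0,0,0],[0,0,0],[0,0,0],[0,0,0],[0,0,0]]}'
python3 -m handwheel '{"grip":[1,1,1,1],"slide":[[40,0,0],[60,0,0],[60,0,0],[60,0,0]],"dr":[[0,0,0],[0,0,0],[0,0,0],[0,0,0]]}'
python3 look.py p side scene wrist
```

```text
t: 12.77
position: [0.5267, -0.1128, 0.1869]
eef_rot: [[-0.07, 0.998, -0.001], [0.998, 0.07, 0.0], [0.0, -0.001, -1.0]]
wrist_force: [0.3, 0.5, 0.4]
gripper_width: 0.0003
t: 13.35
position: [0.5286, -0.1137, 0.293]
eef_rot: [[-0.07, 0.998, 0.008], [0.998, 0.07, -0.004], [-0.004, 0.008, -1.0]]
wrist_force: [1.5, -1.0, -0.4]
gripper_width: 0.0001
t: 13.68
position: [0.5224, -0.0523, 0.2876]
eef_rot: [[-0.072, 0.997, 0.0], [0.997, 0.072, -0.0], [-0.0, 0.0, -1.0]]
wrist_force: [0.7, 0.8, -0.1]
gripper_width: 0.0002
13.6833 [ 0.52240228 -0.05227642  0.28762306] [ 0.68  0.76 -0.11] 0.0002318781632065596
```

View pics/p_scene.png

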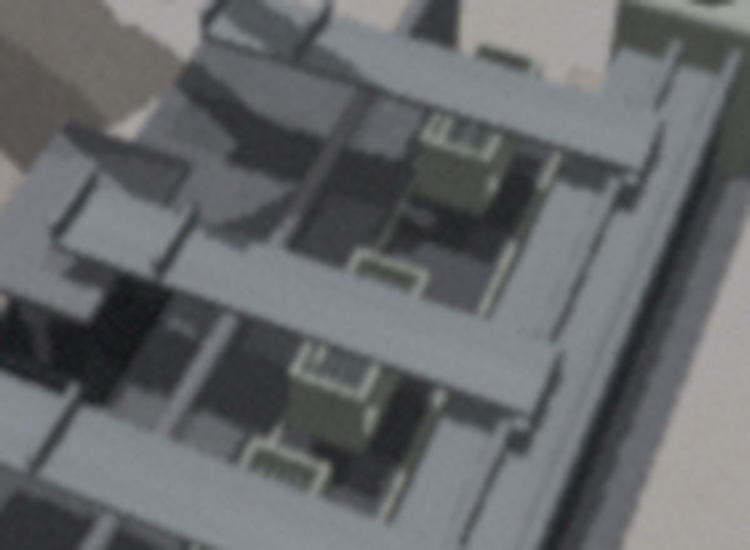

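View pics/p_side.png

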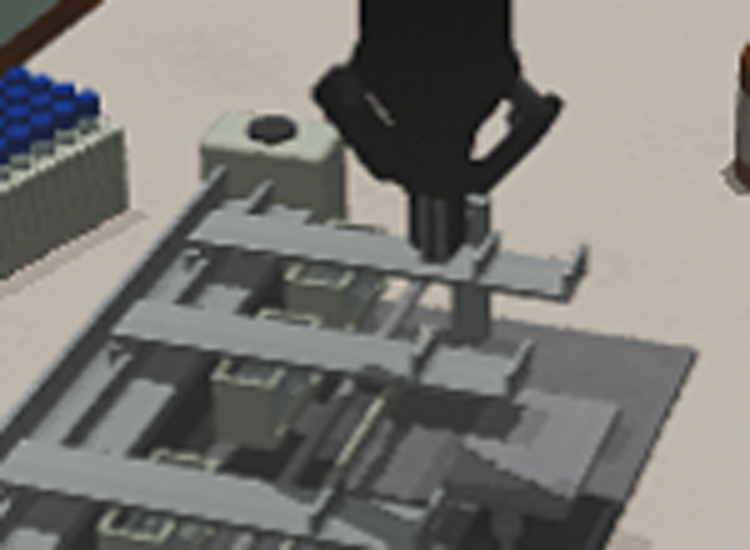

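View pics/p_wrist.png

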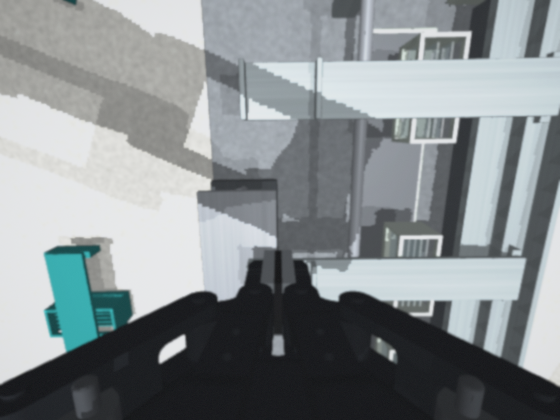

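Run:
```python
from h import *
from rig import bot
import pickle
A=cam(pickle.load(open("p_scene.pkl","rb"))[1]);B=cam(pickle.load(open("p_side.pkl","rb"))[1])
S=np.array([.590,-.0941,0])
for a,b in [((332,270),(212.4,167)),((325.5,283.6),(216.4,160.4)), ((353,223.5),(228.5,148.5)),]:
    r=least_squares(lambda P:np.concatenate([proj(A,P)[0]-a,proj(B,P)[0]-b]),[.73,-.1,.11])
    print((Rz(-np.radians(4.3))@(r.x-S)*1e3).round(1),r.fun.round(1))
# neighbours moved?
s0,im0=pickle.load(open("c.pkl","rb"))
for n,f in [("scene","p_scene.pkl"),("side","p_side.pkl")]:
    d=cv2.absdiff(im0[n][0]["color"],pickle.load(open(f,"rb"))[1]["color"]).max(2); cv2.imwrite(f"pics/diff_{n}.png",cv2.resize((d*2).clip(0,255).astype(np.uint8),None,fx=1.4,fy=1.4))
print(bot.sense()["qd"].round(4))
```

```text
[146.4   1.9 108.3] [-0.5  0.  -0.7 -0. ]
[147.4 -36.9 108.1] [ 0.4 -0.   0.5  0. ]
[130.7  49.8 200.6] [-17.1   1.5 -21.5  -1.8]
[-0.0083  0.0038 -0.0009  0.0028  0.0014  0.0029]
```

View pics/diff_scene.png

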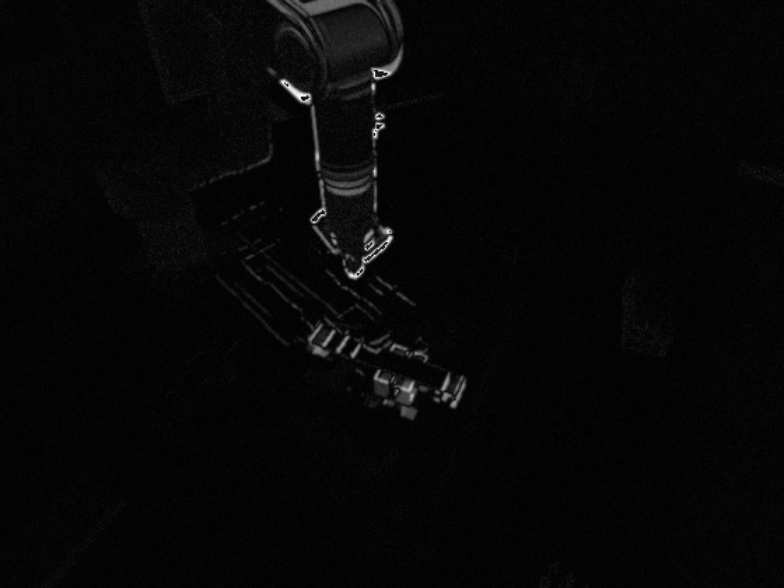

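```bash
python3 -c "
from rig import bot
s=bot.sense();print(s['t'],s['wrist_force'].round(2));bot.job_done()"
```

```text
13.8333 [-0.   -0.44 -0.1 ]
the job is handed in; nothing more can be done
```

I hooked the middle carrier into the channel, drew it back onto the lip, and handed the job in at 13.8 s. No verdict was reported.

**What I did:**
- **Press:** I pressed the tail onto the stop bar; the force rose sharply from about 2 N to 15 N.
- **Push:** I pushed the carrier forward with the hook raised over the lip.
- **Lower:** I let the hook down slowly until the finger force fell to zero.
- **Draw back:** I drew the carrier back about 8 mm until it stopped hard. The force went from 1.8 N sliding to 11.8 N with almost no movement.
- **Clear:** I moved the finger to the middle of the pocket and lifted clear.

**Last checks:**
- **Level and square:** both triangulated end corners have the same height, and the carrier looks level and square to the rail.
- **Neighbours:** comparing the scene picture with the one taken before contact, only the middle carrier and the robot changed.
- **Robot:** it touches nothing, with wrist force near zero.

**One disagreement:** triangulation puts the front edge at x ≈ 146–147 mm, where a hook bearing on the lip would be at 144 mm. It also reads about 3 mm low in height (108 mm instead of 111 mm). The camera calibration is good to about 2 mm and my corner picks were by hand, so I relied on the hard stop. I did not check the gap to the lip in another way.

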